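Check the bike service case and clear the misplaced part

ROBOT

A 6-joint arm with a two-finger parallel gripper is mounted at the origin on the work surface. World frame = base frame: x ahead of the robot, y to its left, z up, the work surface at z = 0. Lengths are in m, angles in rad, forces in N, time in s.
With the tool pointing down it reaches from about 0.275 to 1 m from the base axis. Payload 8.4 kg.
Tool frame: the origin (TCP) lies on the centre line of the jaws, within the pads' length; the fingertips stand 17 mm ahead of it and the grasp point (between the pads) lies 2 mm behind it (bot.tcp_to_tips is the z of the fingertips in the tool frame, in m); z points along the fingers, y is the line along which they close (so a half turn about z gives the same grasp; the last joint's range is limited). The gripper opens to 85 mm and grips with 20 to 120 N. Pads are 22 mm wide; open, the fingers measure 114 mm over their backs; the gripper's body (76 mm by 85 mm) begins 54 mm behind the grasp point. The pads swing forward as they close: fully open they stand 13 mm farther back than shut.
Start: joints at [1.218, 0.353, 1.633, -0, 1.155, -0.002], TCP at [0.215, 0.587, 0.248] pointing down, gripper open.
Joint ranges: [-2.63, 2.63], [-0.92, 2.1], [0.06, 2.66], [-1.3, 4.44], [0, 2.69], [-3.02, 3.02]. Speed limits (rad/s): [2.22, 2.22, 2.79, 3.14, 3.14, 3.14].

INTERFACE

Orientations are given as a unit quaternion [x, y, z, w].
In Python, from workcell import bot, hand, kinematics, get_obs, vision, hand_in gives the robot as it stands. The module is installed in compiled form; this text tells all that it offers. Calls block until the motion is done:
- bot.reach(position, orientation): joint-space move of the TCP to a pose.
- bot.servo_line(position, ori=None, velocity=0.15): straight line of the TCP; ori=None keeps the orientation; velocity is the mean speed in m/s.
- bot.goto_joints(angles): joint-space move.
- hand.move_gripper(opening, strength=None): finger opening in m; strength is the grip in N (None keeps the last); returns when the fingers have stopped.
- bot.dwell(seconds).
- kinematics.solve_ik(position, orientation): joint angles nearest the present ones, or None.
- get_obs(): the state.
- vision.read_camera(name): name is "side" or "top" or "wrist"; returns a dict with "frame" (384x512x3 uint8, red, green, blue), "intrinsics" (3x3 intrinsics, pixels), "dist" ([k1, k2, p1, p2, k3] as OpenCV has them; the pictures are not rectified), "view" (4x4, takes a point from world to camera coordinates). Camera axes: x right, y down, z forward; pixel columns grow to the right and rows downward; lengths in m; the calibration is good to about 2 mm. A picture is of the moment at which its call begins. There is no depth.
A pose or a line that the arm cannot do raises bot.IKError and nothing moves.
- hand_in(): hands the job in; it is judged then, once.
The state is a dict: "time_s": time; "joint_pos": joint angles; "joint_vel": joint speeds; "joint_efforts": joint torques, N m; "position": TCP position; "orientation": TCP orientation; "wrist_force": force on the tool from outside, world axes, zero at the start; "ft_torque": the same for the moment, N m; "gripper_width": finger opening in m; "grip_force": force on a finger pad.
Only numpy, scipy, OpenCV 4.12 (cv2) and the standard library are available. Lean on these libraries where they do the work, as an engineer would, in place of code of your own. Each camera call takes 0.05 s, during which the arm holds its last target. There are 200 camera calls.

TASK

Swing the lid of the bike service case fully open and check its three parts against the white outline plates: two plates on the layout board show what belongs in the case, the third, on the tray's shelf, shows the part that was packed wrongly. The pockets are too tight to grip in, so push that one part along its pocket into the open finger well, take it out there and lay it (do not drop it) inside the tray; leave the two other parts and everything else where they are. Then shut the lid fully.

Things in the scene. Friction and masses are not known exactly. Their poses are not given: they have to be found in the camera images.
- case: Black service case fixed to the bench, outside 218 (x) x 222 (y) x 60 mm high, walls 6 mm, floor 8 mm; origin under its centre, x axis from its front to its hinge side, z up. Inside, x runs from -103 to +103 mm: first an open front gap, then three tight pockets side by side, then the finger well.
- pockets (a point): Floor centre of the middle pocket. Pockets lie along the case's x at y = -52, 0 and +52 mm; from x = -55 to +55 each is a channel 44 mm wide between grey blocks with tops 55 mm above the bench. One part lies in each, filling its length (within 3 mm). Pushed towards +x a part slides about 50 mm till it stops at the far wall; its last 48 mm then stand in the well, free on both sides.
- front_gap (a point): Middle of the floor of the open gap between the case's front wall and the front ends of the parts: 48 mm long (case x), 210 mm wide. Shut fingertips fit in it and, if no wider than 40 mm across, follow the part into its channel.
- finger_well (a point): Middle of the floor of the finger well beyond the pockets: 48 mm long (case x), 210 mm wide, empty at the start.
- lid (a joint): Lid, hinged on the case's far (+x) upper edge: 0 = shut, grows as it opens, stop at 1.75 rad. A friction hinge (0.48 N m; lid 0.3 kg) keeps it at any angle it is left at. A plate 218 x 222 x 8 mm on top of the case, 60 to 68 mm above the bench when shut, free edge 218 mm from the hinge. From 1.5 rad there is room to reach into the well.
- lid_hinge (a point): Middle of the hinge line, on the far upper edge of the case, 60 mm above the bench; the line runs along the case's y. The point turns with the lid: x points from the lid's free edge to the hinge.
- lid_handle (a point): Centre of the steel bar handle on the lid, a round bar about 10 mm thick and 100 mm long along the case's y, 35 mm above the lid's outer face and 175 mm from the hinge line (43 mm from the free edge). Moves with the lid.
- hub_centre (a point): Centre of the aluminium wheel hub, loose, about 0.2 kg, lying in a pocket: 110 mm long (its x), a 24 mm thick barrel between two 40 mm flanges, each 10 mm wide with its inner face 40 mm from the centre; 16 mm axle stubs at the ends. 20 mm above its underside.
- cartridge_centre (a point): Centre of the aluminium crank-bearing cartridge, loose, about 0.2 kg: a plain cylinder of 40 mm diameter, 90 mm long along its x, with 20 mm stubs 10 mm long at both ends (110 mm overall). 20 mm above its underside.
- stem_centre (a point): Centre of the aluminium handlebar stem, loose, about 0.2 kg: 110 mm long along its x; at -x a crosswise cylinder of 40 mm diameter and 40 mm width, then a neck 26 mm wide and 26 mm high, at +x (39 mm from the centre) an upright cylinder of 32 mm diameter and 40 mm height. 20 mm above its underside.
- plate_hub: Thin white plate 124 x 58 mm with the dark full-size outline of the hub (slim bar with a wide cross bar near each end); origin at its centre. Look only, fixed.
- plate_cartridge: The same kind of plate with the outline of the cartridge (wide bar with short narrow ends).
- plate_stem: The same kind of plate with the outline of the stem (square at one end, neck, disc at the other end).
- board: Plywood layout board 140 x 136 x 6 mm to the left of the case, fixed; origin under its centre. The two plates lying on it (33 mm either side of its centre) show the parts that belong in the case.
- tray: Steel tray to the right of the case, fixed, 180 (x) x 150 (y) x 30 mm, walls and floor 5 mm; origin under the centre of the tray. A plywood shelf on its -y side carries one plate, 114 mm from the tray's centre: the outline of the part that belongs in the tray.
- bottle: White drinking bottle standing on the bench, 70 mm diameter, 190 mm high; bystander, origin under its centre.
- wrench: Steel wrench 170 mm long lying on the bench; bystander.
- jar: Grease jar 64 mm diameter, 70 mm high, standing on the bench; bystander.

How it is judged:
On the way, in this order (a step that is already met when the one before it is completed fails the run):
1. the lid is opened (1.4 rad or more) (value of joint lid above 1.4 rad), for 0.2 s.
2. the wrongly packed part lies released in the tray ((not (horizontal distance between plate_hub and tray below 0.16 m) or (x of hub_centre in the frame of tray between -0.065 and 0.065 m and y of hub_centre in the frame of tray between -0.055 and 0.055 m and z of hub_centre in the frame of tray below 0.035 m and contact force between the fingers and hub below 0.1 N and linear speed of hub below 0.02 m/s)) and (not (horizontal distance between plate_cartridge and tray below 0.16 m) or (x of cartridge_centre in the frame of tray between -0.065 and 0.065 m and y of cartridge_centre in the frame of tray between -0.055 and 0.055 m and z of cartridge_centre in the frame of tray below 0.035 m and contact force between the fingers and cartridge below 0.1 N and linear speed of cartridge below 0.02 m/s)) and (not (horizontal distance between plate_stem and tray below 0.16 m) or (x of stem_centre in the frame of tray between -0.065 and 0.065 m and y of stem_centre in the frame of tray between -0.055 and 0.055 m and z of stem_centre in the frame of tray below 0.035 m and contact force between the fingers and stem below 0.1 N and linear speed of stem below 0.02 m/s))), for 0.2 s.
At the end, for the whole second after the job is handed in: The part outlined on the tray's shelf lies on the tray's floor (centre within 65 mm along, 55 mm across, below 35 mm), released and at rest; the two others are within 20 mm of where they were in the case; the lid is shut to within 0.035 rad (all of step 2 and (horizontal distance between plate_hub and tray below 0.16 m or distance of hub_centre from where it was at the start of the episode below 0.02 m) and (horizontal distance between plate_cartridge and tray below 0.16 m or distance of cartridge_centre from where it was at the start of the episode below 0.02 m) and (horizontal distance between plate_stem and tray below 0.16 m or distance of stem_centre from where it was at the start of the episode below 0.02 m) and value of joint lid below 0.035 rad); the robot touches nothing.
It fails at once if a part that belongs in the case was shifted by more than 20 mm (not (horizontal distance between plate_hub and tray below 0.16 m or distance of hub_centre from where it was at the start of the episode below 0.02 m) or not (horizontal distance between plate_cartridge and tray below 0.16 m or distance of cartridge_centre from where it was at the start of the episode below 0.02 m) or not (horizontal distance between plate_stem and tray below 0.16 m or distance of stem_centre from where it was at the start of the episode below 0.02 m)).
It fails at once if the part was dropped into the tray (a free fall of more than about 40 mm) ((horizontal distance between hub_centre and tray below 0.12 m and contact force between the fingers and hub below 0.05 N and linear speed of hub above 0.9 m/s) or (horizontal distance between cartridge_centre and tray below 0.12 m and contact force between the fingers and cartridge below 0.05 N and linear speed of cartridge above 0.9 m/s) or (horizontal distance between stem_centre and tray below 0.12 m and contact force between the fingers and stem below 0.05 N and linear speed of stem above 0.9 m/s)).
It fails at once if a bystander was moved by more than 30 mm (distance of any of bottle, wrench, jar from where it was at the start of the episode above 0.03 m).
It also fails if it takes over 72 s, if anything falls off the work surface, if the arm or the gripper's body presses on something with over 40 N, if the wrist force passes 120 N, or if a joint passes its speed limit or range.

## Working session

There is one attempt and no reset: what is moved stays moved. The work goes in short steps, each a Python script; the robot and the scene stay as the last script left them, time stands still between calls to the robot, and variables do not carry over. Pictures are saved under pics/ and viewed, at most 10 in all, crops included, and the job is handed in when it is done.

```bash
mkdir -p pics; cat > h.py <<'E'
import numpy as np, cv2
from workcell import bot, hand, kinematics, get_obs, vision, hand_in
from scipy.spatial.transform import Rotation as R
def snap(n,f):
    c=vision.read_camera(n); cv2.imwrite('pics/'+f+'.png',c['frame'][:,:,::-1]); np.savez('pics/'+f+'.npz',**{k:np.array(v) for k,v in c.items()}); return c
def ray(c,uv,z):
    p=cv2.undistortPoints(np.array([[uv]],float),np.array(c['intrinsics']),np.array(c['dist']))[0,0]
    V=np.array(c['view']); r=V[:3,:3].T; o=-r@V[:3,3]; d=r@np.array([p[0],p[1],1]); return o+d*(z-o[2])/d[2]
def proj(c,P):
    V=np.array(c['view']); return cv2.projectPoints(np.array(P,float).reshape(-1,3),cv2.Rodrigues(V[:3,:3])[0],V[:3,3],np.array(c['intrinsics']),np.array(c['dist']))[0][:,0]
E
python3 - <<'E'
from h import *
a=snap('top','t0')['frame'];b=snap('side','s0')['frame']
o=get_obs();print(o['time_s'],o['position'],o['orientation'])
for n in('t0','s0'):
    i=cv2.imread(f'pics/{n}.png');cv2.imwrite(f'pics/{n}b.png',cv2.resize(i,(800,600),interpolation=cv2.INTER_CUBIC))
E
```

```text
0.1 [0.21462647 0.58653711 0.24760158] [ 1.74475286e-01  9.84661332e-01 -6.49622102e-04 -1.18956056e-04]
```

View pics/t0b.png

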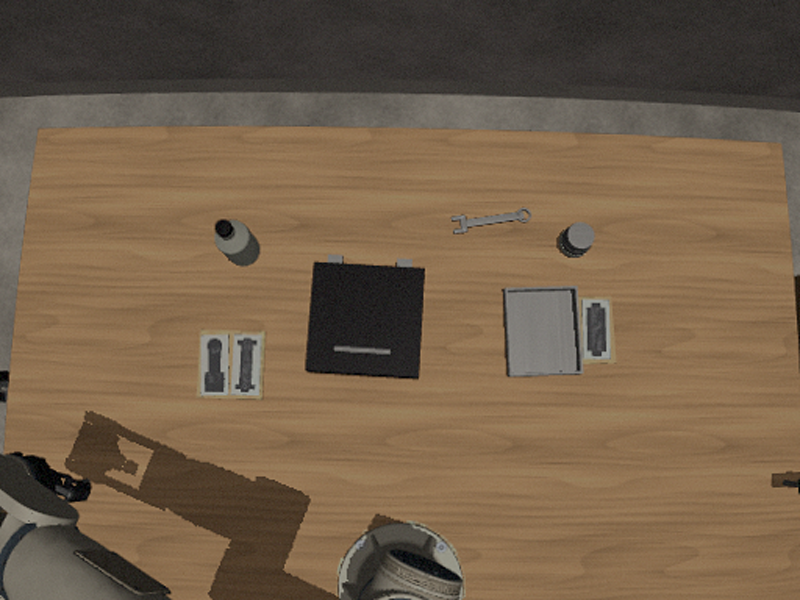

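View pics/s0b.png

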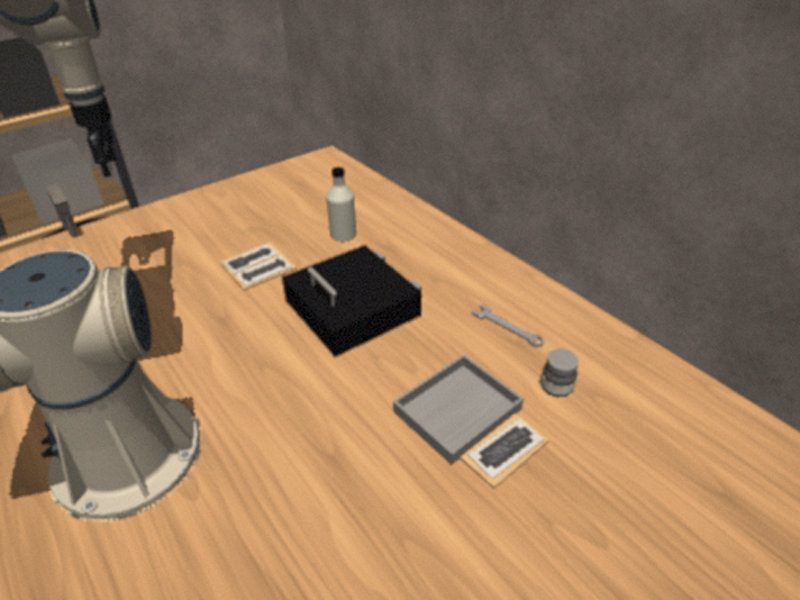

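The board carries the stem and hub plates, and the tray's shelf carries the cartridge plate, so the cartridge is the part to remove. The lid's corners are near (315,263), (425,268), (418,378) and (305,371) in the 800x600 top view. I'll enlarge it for accuracy.

```bash
python3 - <<'E'
import cv2
i=cv2.imread('pics/t0.png')
c=i[155:255,185:400]  # 215x100
a=cv2.resize(i[160:250,190:280],None,fx=4.4,fy=4.4,interpolation=cv2.INTER_CUBIC)
b=cv2.resize(i[170:260,315:405],None,fx=4.4,fy=4.4,interpolation=cv2.INTER_CUBIC)
import numpy as np
a=np.clip(a*1.5,0,255).astype('uint8')
cv2.imwrite('pics/c0.png',np.hstack([a,b]))
E
```

```text
(no output)
```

View pics/c0.png

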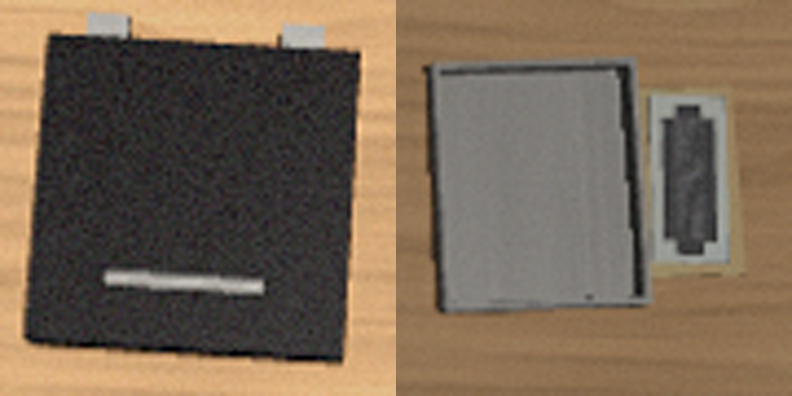

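```bash
cat > fit.py <<'E'
from h import *
from scipy.optimize import least_squares
c=dict(np.load('pics/t0.npz'))
def px(x,y,u0,v0): return [u0+(x+.5)/4.4-.5, v0+(y+.5)/4.4-.5]
def fit(L,uv,x0):
    L=np.array(L,float)
    def P(q):
        s,k=np.sin(q[2]),np.cos(q[2]); return np.c_[q[0]+k*L[:,0]-s*L[:,1],q[1]+s*L[:,0]+k*L[:,1],L[:,2]]
    r=least_squares(lambda q:(proj(c,P(q))-uv).ravel(),x0); return r.x,np.abs(r.fun).max()
uv=[px(*p,190,160) for p in[(49,36),(361,50),(343,359),(26,341),(104,277),(264,287)]]
L=[(.109,.111,.068),(.109,-.111,.068),(-.109,-.111,.068),(-.109,.111,.068),(-.066,.05,.103),(-.066,-.05,.103)]
case,e=fit(L,uv,[.6,.1,0]);print('case',case,e)
uv=[px(*p,315,170) for p in[(37,64),(240,59),(254,302),(45,309)]]
L=[(.09,.075,.03),(.09,-.075,.03),(-.09,-.075,.03),(-.09,.075,.03)]
tray,e2=fit(L,uv,[.6,-.3,0]);print('tray',tray,e2)
print('cam',-c['view'][:3,:3].T@c['view'][:3,3])
for n,p in dict(bottle=(237,250),wr1=(458,225),wr2=(525,214),jar=(576,245)).items(): print(n,ray(c,(p[0]/1.5625,p[1]/1.5625),0.0))
np.savez('pose.npz',case=case,tray=tray)
E
python3 fit.py
```

```text
case [ 0.52334784  0.08010204 -0.03579238] 1.6530174369318047
tray [ 0.51208199 -0.27785962  0.03945501] 0.68573212369472
cam [0.33237377 0.00580532 1.45534496]
bottle [0.6722679  0.35892314 0.        ]
wr1 [ 0.73506438 -0.1064357   0.        ]
wr2 [ 0.7626923  -0.24905287  0.        ]
jar [ 0.69761317 -0.35717904  0.        ]
```

```bash
sed -i 's/return r.x,np.abs(r.fun).max()/return r.x,r.fun.reshape(-1,2).round(2).tolist()/' fit.py; python3 fit.py
```

```text
case [ 0.52334784  0.08010204 -0.03579238] [[-0.33, -0.71], [-0.07, -0.04], [0.37, 0.09], [-0.49, -0.05], [1.65, 0.51], [-1.15, 0.16]]
tray [ 0.51208199 -0.27785962  0.03945501] [[-0.27, -0.67], [-0.02, -0.38], [0.01, 0.69], [0.28, 0.33]]
cam [0.33237377 0.00580532 1.45534496]
bottle [0.6722679  0.35892314 0.        ]
wr1 [ 0.73506438 -0.1064357   0.        ]
wr2 [ 0.7626923  -0.24905287  0.        ]
jar [ 0.69761317 -0.35717904  0.        ]
```

```bash
cat >> h.py <<'E'
try:
    _p=np.load('pose.npz');case=_p['case'];tray=_p['tray']
except Exception: pass
def W(f,x,y,z):
    s,k=np.sin(f[2]),np.cos(f[2]); return np.array([f[0]+k*x-s*y,f[1]+s*x+k*y,z])
def ori(yaw,tilt=0,close='x',flip=1):
    # tool z down, tilted so that it points towards -x by tilt; closing axis along local x or y
    z=np.array([-np.sin(tilt),0,-np.cos(tilt)])
    y=np.array([np.cos(tilt),0,-np.sin(tilt)]) if close=='x' else np.array([0,1.,0])
    y=y*flip
    M=R.from_euler('z',yaw).as_matrix()@np.c_[np.cross(y,z),y,z]
    return R.from_matrix(M).as_quat()
def lidpose(phi,back=0,k=.25):
    t=k*phi
    x=.109-.175*np.cos(phi)+.043*np.sin(phi); z=.06+.175*np.sin(phi)+.043*np.cos(phi)
    b=.002-back
    return W(case,x-np.sin(t)*b,0,z-np.cos(t)*b),ori(case[2],t)
def st(m=''):
    o=get_obs(); print(m,round(o['time_s'],2),o['position'].round(4),'F',o['wrist_force'].round(1),'w',round(o['gripper_width'],4),'g',round(o['grip_force'],1))
    return o
E
python3 - <<'E'
from h import *
for f in(0,.6,1.2,1.7):
    q=kinematics.solve_ik(*lidpose(f)); print(f,q)
print(bot.tcp_to_tips)
bot.reach(*lidpose(0,.09)); hand.move_gripper(.05,40)
st('above'); snap('wrist','w0')
bot.servo_line(lidpose(0)[0]); st('at')
hand.move_gripper(0.0,40); st('grip')
E
```

```text
0 [ 1.75148433e-01  3.18602094e-01  2.09109948e+00 -4.44089210e-16
  7.31891077e-01  2.10940817e-01]
0.6 [0.13696063 0.32749547 1.81733173 0.02821359 1.14471519 0.15918752]
1.2 [0.10198664 0.50389419 1.46041246 0.04078727 1.47468788 0.12778174]
1.7 [0.0811729  0.7242315  1.13482384 0.04857178 1.70481136 0.11313731]
0.017
above 2.57 [0.4574 0.0826 0.191 ] F [-0.1 -0.3 -0.6] w 0.0502 g 0.0
at 3.37 [0.4578 0.0825 0.1014] F [-0.7 -0.4  0.1] w 0.0495 g 0.0
grip 3.81 [0.4575 0.0825 0.1014] F [-0.9  1.2  0.5] w 0.0094 g 38.9
```

```bash
python3 - <<'E'
from h import *
for f in np.linspace(0,1.7,10)[1:]:
    p,q=lidpose(f); bot.servo_line(p,q,velocity=.1)
    o=st(round(f,2))
    if np.linalg.norm(o['wrist_force'])>50: break
E
```

```text
0.19 4.3 [0.4684 0.0821 0.1329] F [-0.2  0.5  0.5] w 0.0096 g 39.5
0.38 4.79 [0.4847 0.0815 0.1619] F [-2.1  1.4  0.3] w 0.0094 g 39.5
0.57 5.28 [0.5066 0.0806 0.1881] F [-5.6  1.3  6.9] w 0.0095 g 39.7
0.76 5.78 [0.5331 0.0797 0.21  ] F [-7.3  0.5 12.5] w 0.0094 g 39.8
0.94 6.27 [0.5641 0.0785 0.2265] F [-5.7 -0.5 15.5] w 0.0095 g 40.8
1.13 6.76 [0.5976 0.0773 0.2365] F [-1.7  0.4 14.8] w 0.0094 g 40.9
1.32 7.25 [0.6317 0.0759 0.2392] F [ 3.3 -1.3  9.2] w 0.0093 g 41.4
1.51 7.74 [0.6659 0.0747 0.2361] F [3.3 0.2 6.8] w 0.0093 g 41.2
1.7 8.23 [0.6984 0.0735 0.2264] F [ 4.1 -1.1  5.9] w 0.0098 g 41.1
```

```bash
python3 - <<'E'
from h import *
hand.move_gripper(.024); st('rel')
bot.servo_line(lidpose(1.7,.13)[0],velocity=.15); st('back')
q0=get_obs()['joint_pos']
for fl in(1,-1):
    print(fl,kinematics.solve_ik(W(case,-.079,0,.33),ori(case[2],0,'y',fl)))
fl=min((1,-1),key=lambda f:abs(kinematics.solve_ik(W(case,-.079,0,.33),ori(case[2],0,'y',f))[5])); print(fl)
bot.reach(W(case,-.079,0,.36),ori(case[2],0,'y',fl)); hand.move_gripper(0); st()
c=snap('top','t1'); w=snap('wrist','w1')
a=cv2.resize(c['frame'][150:260,180:290],(500,500),interpolation=cv2.INTER_CUBIC)
cv2.imwrite('pics/c1.png',np.clip(a[:,:,::-1]*1.4,0,255).astype('uint8'))
E
```

```text
rel 8.53 [0.6967 0.0738 0.2257] F [ 1.7  0.4 -1.3] w 0.0241 g 0.0
back 9.54 [0.7497 0.072  0.3437] F [-0.   0.4  0.1] w 0.0239 g 0.0
1 [ 1.81169622e-01 -1.53483451e-03  1.88210448e+00 -4.44089210e-16
  1.26102301e+00 -1.35383432e+00]
-1 [ 1.81169622e-01 -1.53483451e-03  1.88210448e+00 -4.44089210e-16
  1.26102301e+00  1.78775833e+00]
1
 11.22 [0.4448 0.0829 0.3598] F [0.1 0.2 0.5] w 0.0 g 0.0
```

View pics/w1.png

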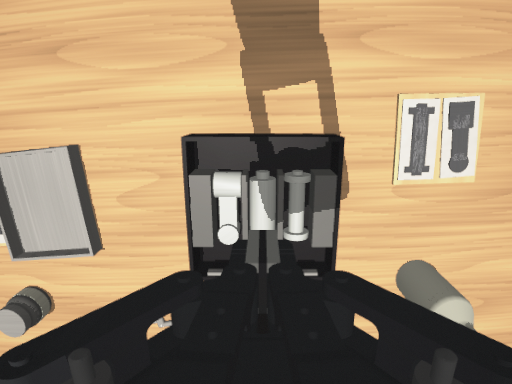

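View pics/c1.png

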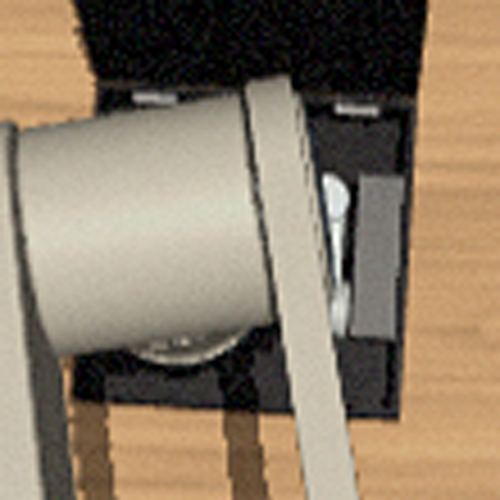

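The wrist view (up is the case's front, right is +y) shows the stem at (228,207), the cartridge in the middle pocket at (262,200) and the hub at (296,205). Next I'll check the fitted case pose against this view.

```bash
python3 - <<'E'
from h import *
c=dict(np.load('pics/w1.npz'))
for n,l in dict(fl=(-.109,.111,.06),fr=(-.109,-.111,.06),stub=(-.055,0,.038),blkR=(-.055,-.105,.055),hub_blk=(-.055,.105,.055)).items():
    print(n,proj(c,W(case,*l)))
i=cv2.imread('pics/w1.png')[120:260,175:350]
cv2.imwrite('pics/w1c.png',cv2.resize(i,None,fx=4.2,fy=4.2,interpolation=cv2.INTER_CUBIC))
E
```

```text
fl [[344.28990644 137.00780183]]
fr [[180.77195743 137.00129386]]
stub [[262.51222503 172.72460261]]
blkR [[188.30955663 175.18331035]]
hub_blk [[336.73077661 175.1909871 ]]
```

View pics/w1c.png

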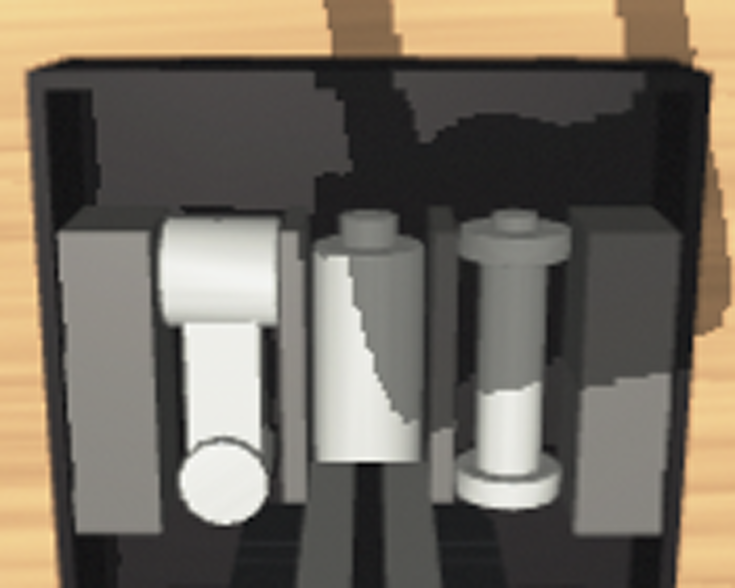

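The projections match the crop to within 1 px, so I'll push the middle part.

```bash
python3 - <<'E'
from h import *
bot.servo_line(W(case,-.079,0,.09),velocity=.2)
bot.servo_line(W(case,-.079,0,.033),velocity=.08); st('in')
for x in [-.068,-.055,-.042,-.030,-.024,-.021,-.019,-.017]:
    bot.servo_line(W(case,x,0,.033),velocity=.05); o=st(x)
    if o['wrist_force'][0]<-15: break
E
```

```text
in 13.68 [0.4446 0.083  0.0332] F [-0.2  0.3 -0.2] w -0.0003 g 0.0
-0.068 14.05 [0.4561 0.0826 0.0332] F [-0.2 -0.1  0.6] w 0.0003 g 0.0
-0.055 14.46 [0.4689 0.0821 0.033 ] F [-0.7 -0.  -0. ] w 0.0001 g 0.0
-0.042 14.87 [0.4819 0.0816 0.033 ] F [0.1 0.4 0.4] w -0.0005 g 0.0
-0.03 15.26 [0.4939 0.0812 0.033 ] F [ 0.2 -0.5 -0.5] w 0.0002 g 0.0
-0.024 15.53 [0.4998 0.081  0.033 ] F [-1.   0.4 -0.3] w -0.0004 g 0.0
-0.021 15.78 [0.5026 0.0809 0.033 ] F [ 0.2 -0.5  0.2] w 0.0 g 0.0
-0.019 16.02 [0.5045 0.0808 0.033 ] F [-0.6  0.1 -0.6] w -0.0 g 0.1
-0.017 16.27 [0.5052 0.0806 0.0328] F [-5.7 -0.3  3. ] w -0.0001 g 2.6
```

```bash
python3 - <<'E'
from h import *
bot.servo_line(W(case,-.024,0,.033),velocity=.08)
bot.servo_line(W(case,-.024,0,.15),velocity=.15)
hand.move_gripper(.064,100)
bot.servo_line(W(case,.068,0,.15),velocity=.15)
w=snap('wrist','w2')
bot.servo_line(W(case,.068,0,.031),velocity=.08); st('down')
hand.move_gripper(0,100); st('grip')
bot.servo_line(W(case,.068,0,.10),velocity=.06); st('lift')
s=snap('side','s2')['frame'][120:300,150:390]; cv2.imwrite('pics/s2c.png',cv2.resize(s[:,:,::-1],None,fx=2.5,fy=2.5))
cv2.imwrite('pics/s2c.png',np.hstack([cv2.resize(s[:,:,::-1],(400,300)),cv2.resize(w['frame'][:,:,::-1],(400,300))]))
E
```

```text
down 20.54 [0.5916 0.0777 0.0315] F [-0.6  0.8 -0.1] w 0.064 g 0.0
grip 20.9 [0.5917 0.0778 0.0319] F [-1.6 -0.1  6.9] w 0.0374 g 99.2
lift 22.2 [0.591  0.0776 0.0995] F [ 0.5 -0.3 -1.8] w 0.0372 g 100.1
```

View pics/s2c.png

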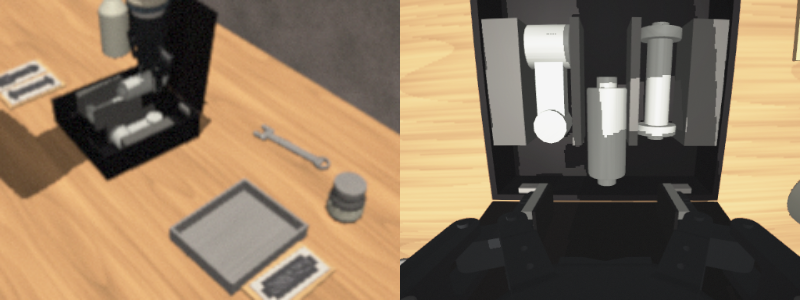

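The cartridge is in the grip and lifted. I'll carry it over the tray and check it's level.

```bash
python3 - <<'E'
from h import *
bot.servo_line(W(case,.06,0,.22),velocity=.12)
p=W(tray,.024,0,.16); bot.servo_line(p,ori(tray[2],0,'y'),velocity=.2)
bot.servo_line(W(tray,.024,0,.075),velocity=.1); st('over')
s=snap('side','s3'); f=s['frame'];u,v=proj(s,W(tray,0,0,.07))[0].astype(int);print(u,v)
s=f[v-60:v+60,u-80:u+80,::-1]; cv2.imwrite('pics/s3c.png',cv2.resize(s,(640,480),interpolation=cv2.INTER_CUBIC))
E
```

```text
over 26.37 [ 0.5365 -0.2772  0.0756] F [ 0.7 -0.1 -1.7] w 0.0372 g 100.1
293 245
```

View pics/s3c.png

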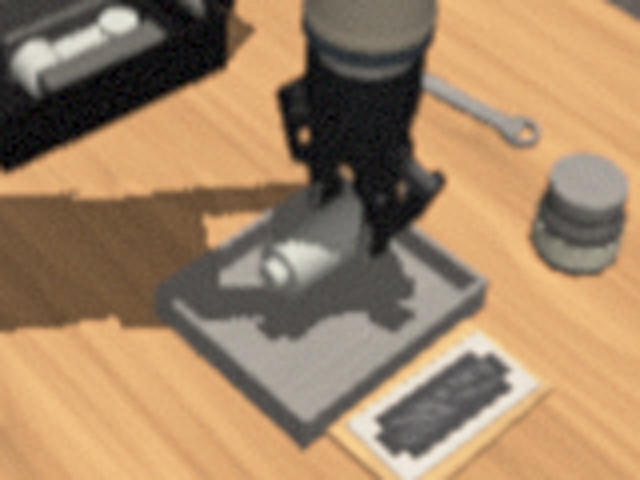

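```bash
python3 - <<'E'
from h import *
bot.servo_line(W(tray,.024,0,.036),velocity=.06); st()
for z in(.034,.032,.030,.0285):
    bot.servo_line(W(tray,.024,0,z),velocity=.03); o=st(z)
    if o['wrist_force'][2]>4: break
hand.move_gripper(.062); bot.dwell(.2); st('rel')
bot.servo_line(W(tray,.024,0,.12),velocity=.12)
bot.servo_line(W(tray,.024,0,.36),velocity=.25); st('up')
w=snap('wrist','w4')
E
```

```text
27.22 [ 0.5362 -0.277   0.036 ] F [-0.5 -0.5 -2.3] w 0.0372 g 100.1
0.034 27.47 [ 0.5362 -0.277   0.0342] F [-1.2  0.4 -2.1] w 0.0371 g 100.2
0.032 27.72 [ 0.536  -0.2768  0.0319] F [-0.4 -0.2 -1.3] w 0.0372 g 100.2
0.03 27.97 [ 0.536  -0.2768  0.0298] F [-0.6 -0.1 -2.5] w 0.0375 g 100.2
0.0285 28.22 [ 0.5363 -0.277   0.0289] F [-1.1  1.   4.3] w 0.0372 g 100.7
rel 28.78 [ 0.536  -0.2769  0.0285] F [ 0.3  0.6 -0.2] w 0.0616 g 0.0
up 30.81 [ 0.5354 -0.2766  0.3582] F [0.5 0.1 0. ] w 0.0622 g 0.0
```

View pics/w4.png

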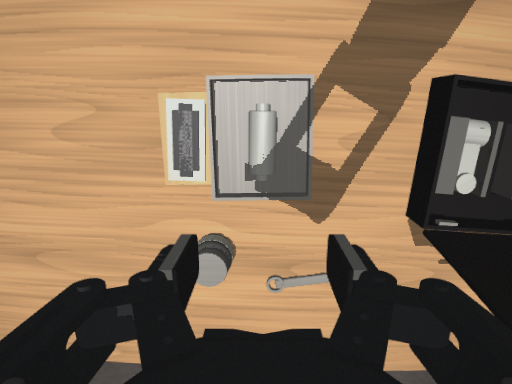

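The cartridge lies centred in the tray at (262,145). I'll shut the lid by retracing the opening arc.

```bash
python3 - <<'E'
from h import *
hand.move_gripper(.024,40)
bot.reach(*lidpose(1.7,.14)); st('pre')
bot.servo_line(lidpose(1.7)[0],velocity=.12); st('at')
hand.move_gripper(0,40); o=st('grip')
if o['gripper_width']>.006:
    for f in list(np.linspace(1.7,0,10)[1:])+[-.008,-.016]:
        p,q=lidpose(f); bot.servo_line(p,q,velocity=.1 if f>=0 else .03)
        o=st(round(f,3))
        if np.linalg.norm(o['wrist_force'])>30: break
E
```

```text
pre 33.22 [0.7543 0.0711 0.354 ] F [ 0.3 -0.6  1. ] w 0.0239 g 0.0
at 34.53 [0.697  0.0739 0.2269] F [ 0.3 -0.5 -0.1] w 0.0238 g 0.0
grip 34.81 [0.6971 0.0739 0.2268] F [1.5 1.4 4. ] w 0.0092 g 39.1
1.511 35.3 [0.6638 0.0752 0.2362] F [ 0.6 -0.4  6.2] w 0.0096 g 40.7
1.322 35.79 [0.6301 0.0765 0.2388] F [-2.3  0.7  9.6] w 0.0095 g 41.2
1.133 36.28 [0.5963 0.0777 0.2347] F [-3.4  1.4  6.7] w 0.0096 g 41.6
0.944 36.77 [0.5638 0.0789 0.2247] F [-4.   3.5  3.8] w 0.0096 g 41.6
0.756 37.27 [0.5339 0.08   0.2089] F [-4.6  4.  -0.3] w 0.0095 g 41.5
0.567 37.76 [0.5075 0.0809 0.1878] F [-2.6  5.1 -1.5] w 0.0094 g 41.5
0.378 38.25 [0.4854 0.0815 0.162 ] F [-3.3  4.8 -2.3] w 0.0094 g 41.6
0.189 38.74 [0.4685 0.0821 0.1327] F [-2.   4.7 -3.2] w 0.0094 g 41.8
0.0 39.23 [0.4575 0.0824 0.1008] F [-3.3  3.8 -3.2] w 0.0092 g 41.9
-0.008 39.48 [0.4572 0.0824 0.0998] F [-2.5  4.  -2.1] w 0.0096 g 42.0
-0.016 39.73 [0.4572 0.0824 0.0994] F [-7.4  2.7 15.6] w 0.0097 g 43.6
```

Contact with the case rim shows at the end (Fz 15.6 N). I'll release, press once on the bar with shut fingers, back off and check.

```bash
python3 - <<'E'
from h import *
hand.move_gripper(.04); bot.servo_line(lidpose(0,.09)[0]); hand.move_gripper(0)
p=lidpose(0)[0]
for z in np.arange(.132,.114,-.002):   # bar top at .108, tips at z-.017
    bot.servo_line(np.r_[p[:2],z],velocity=.03); o=get_obs()
    if o['wrist_force'][2]>12: break
st('press')
bot.servo_line(np.r_[p[:2],.25]); bot.reach(W(case,-.12,.05,.36),ori(case[2])); bot.dwell(.3); st('clear')
s=snap('side','s5'); t=snap('wrist','w5')
cv2.imwrite('pics/f.png',np.hstack([cv2.resize(s['frame'][120:300,150:390,::-1],(400,300)),cv2.resize(t['frame'][:,:,::-1],(400,300))]))
E
```

```text
press 44.48 [0.4577 0.0825 0.1255] F [-5.6 -0.8 24.9] w -0.0 g 12.4
clear 46.37 [0.4052 0.1339 0.3589] F [-0.9 -0.4  0.2] w -0.0002 g 0.0
```

View pics/f.png

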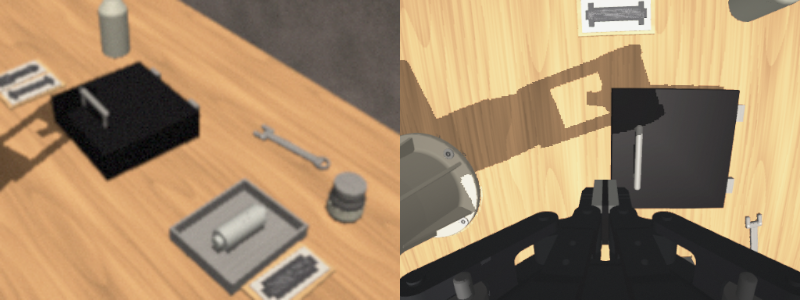

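The press met the bar at 0.1085 m against an expected 0.108 m, so the lid is shut. The cartridge lies in the tray and the bystanders look unmoved.

```bash
python3 -c "
from h import *
print(hand_in())"
```

```text
the job is handed in; nothing more can be done
None
```

The cartridge was the wrongly packed part: it now lies released in the tray, the hub and stem are still in their pockets, the lid is shut, and the job is handed in (no verdict was returned).

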